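# Close the loaded stationery box: break the lid stay, lower the lid

### The arm

A 6-joint arm with a two-finger parallel gripper is mounted at the origin on the work surface. World frame = base frame: x ahead of the robot, y to its left, z up, the work surface at z = 0. Lengths are in m, angles in degrees, forces in N, time in s.
With the tool pointing down it reaches from about 0.4 to 0.825 m from the base axis. Payload 7 kg.
Tool frame: the origin (TCP) lies midway between the tips of the shut fingers; the grasp point (between the pads) lies 19 mm behind it; z points along the fingers, y is the line along which they close (so a half turn about z gives the same grasp; the last joint's range is limited). The gripper opens to 88 mm and grips with 3 to 60 N. Pads are 19 mm wide; open, the fingers measure 130 mm over their backs; the gripper's body (78 mm by 193 mm) begins 47 mm behind the grasp point.
Start: joints at [-48.81, 20.546, 0.682, 0, -70.136, -16.507], TCP at [0.282, -0.613, 0.227] pointing down, gripper open.
Joint ranges: [-176.03, 176.03], [-82.01, 121.73], [-58.28, 71.71], [-173.87, 95.51], [-174.79, -0.11], [-173.66, 173.66]. Speed limits (degrees/s): [136.94, 136.94, 172.46, 180, 180, 180].

### API

Orientations are given as a 3x3 rotation matrix whose columns are the frame's x, y, z axes.
In Python, from bench import bot, cams, finder gives the robot as it stands.
- The arm moves only by the tool jog_arm, never from a script. Its argument "targets" is a list of rows, each an object with "translation": the shift along the tool's x, y, z in m, a list of three; "twist": the turn about the tool's z in rad. A call has 1 to 12 rows; each row is the pose to reach, as a shift and turn from the pose commanded when the call began, along the tool's axes at that moment; what a row does not reach only later rows make up. A row lasts 1/8 s, in which the tool goes at most 62.5 mm and 10.7 degrees, less where a joint would pass 70% of its speed; a pose out of reach is approached as far as the arm can. A call with a gripper value outside its range is refused whole. "hand" is the closure, from 0 (fully open) to 1 (shut), set as the call begins (left out, the last holds). The fingers move at their own pace and stop on an object; "force" is the grip in N (left out, the last holds). Time passes only in rows, so rows that repeat a pose let the fingers close. It gives the time, the measured TCP pose, the force, the opening and the grip force at its end, in the units of the state.
- bot.observe(): the state, without advancing time (a new reading comes with each control period).
- cams.get_image(name): name is "scene" or "top" or "wrist"; returns (picture, depth): 480x640x3 uint8, blue, green, red; 480x640 float32, m along the optical axis (not along the pixel's ray), 0 where there is no reading.
- cams.camera_info(name): a dict with "mtx" (3x3 intrinsics, pixels), "world_from_camera" (4x4, takes a point from camera to world coordinates). Camera axes: x right, y down, z forward; pixel columns grow to the right and rows downward; lengths in m; the calibration is good to about 2 mm. A picture is of the moment at which its call begins: read the wrist's pose just before it. camera_info takes no time and is no camera call; for the wrist camera it gives the pose at the moment of the call.
- bot.finish_job(): hands the job in; it is judged then, once.
Trained networks look in the newest picture that a camera, given by its name, has taken for a name from the list of things; names that differ only in an ending like _2 or _b are one class to them, and where a whole thing is asked for, a point or a joint stands for the part that bears it (a point fixed in the world has none). Each returns a list of dicts, best first, with "confidence" (0 to 1); they miss things now and then, are a little off and sometimes report something else, mostly with a low value. They report only what shows in the picture. A call takes as long as a camera call.
- finder.look_for(name, camera): "xyz" ([x, y, z] in m, in world coordinates, good to about 4 mm: the middle of the surface that is visible of it).
- finder.masks_of(name, camera): "region" (480x640 bool, what is visible of it).
- finder.landmark_of(name, camera): "xyz" ([x, y, z] in m, in world coordinates, good to about 4 mm: a listed point, or the origin of a listed thing).
The state is a dict: "t": time; "joint_positions": joint angles; "qd": joint speeds; "tau": joint torques, N m; "tool_pos": TCP position; "tcp_rot": TCP orientation; "contact_force": force on the tool from outside, world axes, zero at the start; "torque": the same for the moment, N m; "opening": opening from 0.0 (shut) to 1.0 (fully open); "gripper_force": force on a finger pad.
Only numpy, scipy, OpenCV 4.12 (cv2) and the standard library are available. Lean on these libraries where they do the work, as an engineer would, in place of code of your own. Each camera call takes 0.05 s, during which the arm holds its last target. There are 200 camera calls.

### The job

The stationery box on the desk is packed and ready to be put away, but its lid is propped open by a locked folding stay on one end. Break the stay by pressing its knuckle down and in towards the lid's hinge, then lower the lid gently until it is fully shut, without slamming it. Leave the pen cup, the stapler and the eraser where they are.

Things in the scene. Friction and masses are not known exactly. Their poses are not given: they have to be found in the camera images.
- box: Fixed grey plastic stationery box, open topped, 200 (x) by 200 (y) by 110 mm high, 6 mm walls, contents below the rim. Origin: centre of its underside; z up. The lid's hinge runs along x at the top of the +y wall; the folding stay is on the outside of the +x end wall. x points roughly away from the robot (yaw within 0.4 rad).
- lid_hinge (a point): Middle of the lid's hinge line, at (0, 100, 110) mm in the box frame; the hinge axis is the box's x.
- lid_edge (a point): Middle of the lid's free edge, on its outer (upper) face. Lid: flat grey plastic panel, 204 mm along the hinge, 204 mm from hinge to free edge, 10 mm thick, about 0.3 kg. The underside lies in the plane through the hinge line. Shut, this point is at (0, -104, 120) mm in the box frame.
- lid (a joint): Lid angle in rad: 0 is shut, level on the rim; starts at 1.65, just past upright. The hinge is stiff (friction 0.42 N m): the lid stays where it is left and is pushed down on its outer face, under 6 N near the free edge. It counts as slammed at 1.5 rad/s (0.3 m/s at the free edge). While the stay is locked it cannot be lowered.
- stay_pivot (a point): Lower end of the stay, its pivot on the box, at (108, -50, 95) mm in the box frame. The stay is two flat steel bars, each 96 mm between pins and 14 mm broad, lying 6 to 15 mm out from the +x end wall. The lower bar runs from here to the knuckle, the upper bar from the knuckle to a pin on the lid's end, 85 mm from the hinge.
- knuckle (a point): Middle of the knuckle stud, 18 mm out from the end wall; a round steel stud 22 mm in diameter, axis along the box's x, reaching 4 to 32 mm out from the wall. Locked, it is at (118, 26, 153) mm in the box frame. It breaks slantwise down and towards the hinge (box -z and +y) under a few N and stays where left; pushed 30 mm it is well broken, and then the lid can be pushed down and the stay folds.
- stay_knuckle (a joint): Fold of the stay at its knuckle in rad: 0 is straight, -0.2 is locked (past straight, against its stop; the start), positive is broken; about 2.4 when the lid is shut.
- pen_cup: Bystander: black pen cup with three pens, 76 mm in diameter, 95 mm high (pens to 136 mm), origin centre of its underside.
- stapler: Bystander: stapler, 150 mm long along its x, 36 mm wide, 60 mm high, origin centre of its underside.
- eraser: Bystander: whiteboard eraser, 60 (x) by 140 (y) by 40 mm high, origin centre of its underside.

How it is judged:
By the outcome, as a careful person would: the job done as asked, in the order asked, and still so for the second after the job is handed in, with the robot touching nothing.
It also fails if it takes over 54 s, if anything falls off the work surface, if the arm or the gripper's body presses on something with over 40 N, if the wrist force passes 120 N, or if a joint passes its speed limit or range.

## Working session

There is one attempt and no reset: what is moved stays moved. The work goes in short steps, Python scripts to look and compute and a tool call to move; the robot and the scene stay as the last step left them, time stands still between calls to the robot, and variables do not carry over. Pictures are saved under pics/ and viewed, at most 10 in all, crops included, and the job is handed in when it is done.

Besides the shell and the picture viewer there is one more tool, called by a JSON object that holds its "name" and its "arguments". jog_arm: Moves the arm, as the interface text tells. Its arguments: {"type":"object","properties":{"targets":{"type":"array","items":{"type":"object","properties":{"translation":{"type":"array","items":{"type":"number"}},"twist":{"type":"number"}}}},"hand":{"type":"number"},"force":{"type":"number"}},"required":["targets"]}

```bash
mkdir -p pics; cat > m.py <<'E'
from bench import bot,cams,finder
import numpy as np,cv2
E
python3 - <<'E'
from m import *
s=bot.observe();print(s['t'],s['tool_pos'],np.round(s['tcp_rot'],3).tolist())
for c in ['scene','top']:
    p,d=cams.get_image(c);cv2.imwrite(f'pics/{c}0.png',p)
    print(c,np.round(cams.camera_info(c)['world_from_camera'],2).tolist())
    for n in ['box','lid_hinge','lid_edge','stay_pivot','knuckle','pen_cup','stapler','eraser']:
        r=finder.landmark_of(n,c)
        print(n,[(np.round(q['xyz'],3).tolist(),round(q['confidence'],2)) for q in r[:2]])
E
```

```text
0.0 [ 0.28165325 -0.61292234  0.22565792] [[-0.909, -0.417, -0.001], [-0.417, 0.909, 0.001], [0.0, 0.002, -1.0]]
scene [[0.73, 0.57, -0.38, 0.91], [0.69, -0.6, 0.41, -0.35], [0.0, -0.56, -0.83, 0.95], [0.0, 0.0, 0.0, 1.0]]
box [([0.547, 0.091, 0.001], 0.56)]
lid_hinge [([0.54, 0.192, 0.109], 0.82)]
lid_edge [([0.534, 0.22, 0.312], 0.59)]
stay_pivot [([0.655, 0.045, 0.097], 0.68)]
knuckle [([0.66, 0.122, 0.149], 0.49)]
pen_cup [([0.455, -0.314, -0.002], 0.77)]
stapler [([0.672, -0.341, 0.002], 0.87)]
eraser []
top [[-0.01, -1.0, 0.08, 0.45], [-1.0, 0.01, 0.0, 0.02], [-0.0, -0.08, -1.0, 1.64], [0.0, 0.0, 0.0, 1.0]]
box [([0.671, -0.34, -0.001], 0.69), ([0.551, 0.085, -0.0], 0.63)]
lid_hinge [([0.542, 0.189, 0.111], 0.68), ([0.55, 0.086, -0.002], 0.27)]
lid_edge [([0.538, 0.212, 0.313], 0.68)]
stay_pivot [([0.661, 0.047, 0.093], 0.65)]
knuckle [([0.661, 0.125, 0.153], 0.72)]
pen_cup [([0.462, -0.313, 0.002], 0.61)]
stapler [([0.672, -0.341, -0.002], 0.97)]
eraser [([0.483, 0.37, 0.0], 0.56)]
```

View pics/scene0.png

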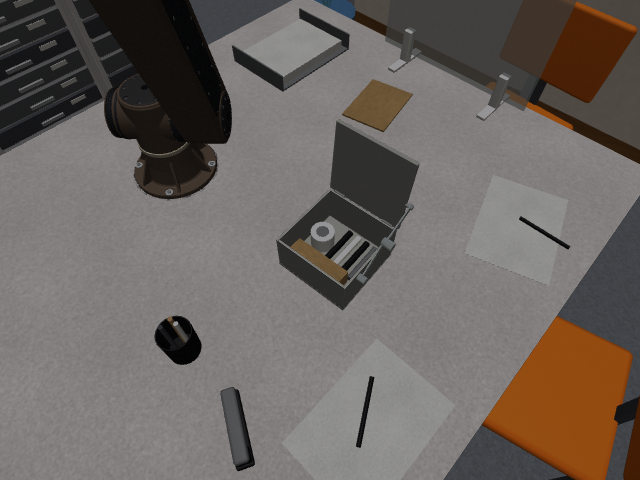

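View pics/top0.png

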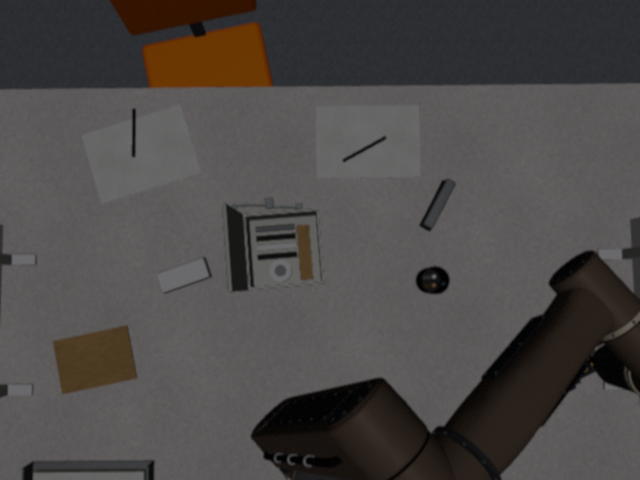

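The scene view shows the open box (lid at about 375,170, knuckle at 388,243, stay pivot at 362,278), with the pen cup (178,340) and stapler (237,428) well clear. The top view shows the eraser (185,275) behind the lid. The network points agree with both pictures.

```bash
cat >> m.py <<'E'
def fit(L,W):
    L=np.array(L,float)/1000;W=np.array(W)
    lc,wc=L.mean(0),W.mean(0);a=L-lc;b=W-wc
    yaw=np.arctan2((a[:,0]*b[:,1]-a[:,1]*b[:,0]).sum(),(a[:,:2]*b[:,:2]).sum())
    R=np.array([[np.cos(yaw),-np.sin(yaw),0],[np.sin(yaw),np.cos(yaw),0],[0,0,1]])
    return yaw,R,wc-R@lc
def shift(pw):  # world point -> shift in tool axes from the present pose
    s=bot.observe();return np.round(np.array(s['tcp_rot']).T@(np.array(pw)-s['tool_pos']),4)
E
python3 - <<'E'
from m import *
B={'b':(0,0,0),'h':(0,100,110),'p':(108,-50,95),'k':(118,26,153),'e':(0,100+204*np.cos(1.49)+0-0+9,110+204)}
O=[('b',(.547,.091,.001)),('h',(.54,.192,.109)),('p',(.655,.045,.097)),('k',(.66,.122,.149)),('b',(.551,.085,0)),('h',(.542,.189,.111)),('p',(.661,.047,.093)),('k',(.661,.125,.153))]
yaw,R,t=fit([B[k] for k,_ in O],[w for _,w in O])
print(yaw,t)
for k,w in O: print(k,np.round((w-(R@np.array(B[k])/1000+t))*1000,1))
w=R@np.array([.138,.020,.25])+t;print(w,shift(w))
s=bot.observe();ty=np.array(s['tcp_rot'])[:,1];print('twist',-( (yaw+np.pi)-np.arctan2(ty[1],ty[0])))
E
```

```text
0.06627063693399626 [ 5.47007244e-01  8.93001559e-02 -3.75000000e-04]
b [-0.   1.7  1.4]
h [-0.4  2.9 -0.6]
p [-3.1 -1.6  2.4]
k [-3.  -1.1 -3.6]
b [ 4.  -4.3  0.4]
h [ 1.6 -0.1  1.4]
p [ 2.9  0.4 -1.6]
k [-2.   1.9  0.4]
[0.68337988 0.11839491 0.249625  ] [-0.6704  0.4972 -0.023 ]
twist -1.2062573441821778
```

{"name": "jog_arm", "arguments": {"hand": 1, "force": 20, "targets": [{"translation":[-0.04,0.03,-0.03],"twist":-0.1},{"translation":[-0.085,0.063,-0.045],"twist":-0.2},{"translation":[-0.13,0.096,-0.05],"twist":-0.32},{"translation":[-0.175,0.13,-0.05],"twist":-0.44},{"translation":[-0.22,0.163,-0.05],"twist":-0.56},{"translation":[-0.265,0.197,-0.05],"twist":-0.68},{"translation":[-0.31,0.23,-0.05],"twist":-0.8},{"translation":[-0.355,0.263,-0.05],"twist":-0.92},{"translation":[-0.4,0.297,-0.05],"twist":-1.04},{"translation":[-0.445,0.33,-0.05],"twist":-1.14},{"translation":[-0.49,0.364,-0.05],"twist":-1.206},{"translation":[-0.535,0.397,-0.05],"twist":-1.206}]}}

```text
t: 2.4
tool_pos: [0.6029, -0.0273, 0.2769]
tcp_rot: [[0.067, -0.998, 0.001], [-0.998, -0.067, 0.0], [-0.0, -0.001, -1.0]]
contact_force: [1.0, -0.7, 0.8]
opening: 0.006
gripper_force: 0.0
```

```bash
python3 - <<'E'
from m import *
s=bot.observe();print(s['t'],s['tool_pos'],np.round(s['tcp_rot'],3).tolist(),s['joint_positions'])
p,d=cams.get_image('wrist');cv2.imwrite('pics/w1.png',p)
for n in ['box','lid_hinge','lid_edge','stay_pivot','knuckle']:
    r=finder.landmark_of(n,'wrist')
    print(n,[(np.round(q['xyz'],3).tolist(),round(q['confidence'],2)) for q in r[:2]])
print(shift([.683,.117,.23]))
E
```

```text
2.4 [ 0.6028677  -0.02733029  0.27692073] [[0.067, -0.998, 0.001], [-0.998, -0.067, 0.0], [-0.0, -0.001, -1.0]] [ 1.59384882e+01  1.22308562e+01 -4.28577779e+00  4.78187669e-03
 -7.34436770e+01 -1.20857885e+01]
box []
lid_hinge []
lid_edge []
stay_pivot []
knuckle []
[-0.141  -0.0907  0.0466]
```

View pics/w1.png

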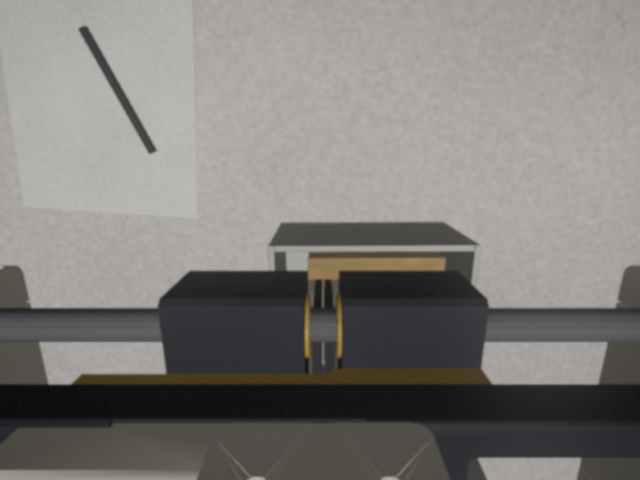

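The wrist picture shows the shut fingers (165–485, 270–370), with the box's near wall beyond them at about (375,235). They should clear everything on the way to the knuckle.

{"name": "jog_arm", "arguments": {"targets": [{"translation":[-0.035,-0.023,0.0]},{"translation":[-0.07,-0.045,0.0]},{"translation":[-0.105,-0.068,0.02]},{"translation":[-0.13,-0.085,0.04]},{"translation":[-0.141,-0.091,0.047]},{"translation":[-0.141,-0.091,0.047]}]}}

```text
invalid input at $.targets[0]: expected keys translation, twist
```

```bash
python3 - <<'E'
from m import *
s=bot.observe();print(s['t'],s['tool_pos'],s['contact_force'])
p,d=cams.get_image('scene');cv2.imwrite('pics/s2.png',cv2.resize(p[100:340,200:520],(800,600),interpolation=cv2.INTER_CUBIC))
for c in ['scene','wrist']:
  if c=='wrist':p,d=cams.get_image(c)
  for n in ['lid_hinge','stay_pivot','knuckle']:
    r=finder.landmark_of(n,c)
    print(n,[(np.round(q['xyz'],3).tolist(),round(q['confidence'],2)) for q in r[:2]])
E
```

```text
2.7 [ 0.60182676 -0.02961381  0.27659739] [-0.39927592  0.12874651 -0.36281879]
lid_hinge [([0.536, 0.191, 0.108], 0.97), ([0.535, 0.22, 0.313], 0.38)]
stay_pivot []
knuckle [([0.663, 0.126, 0.147], 0.74)]
lid_hinge []
stay_pivot []
knuckle []
```

View pics/s2.png

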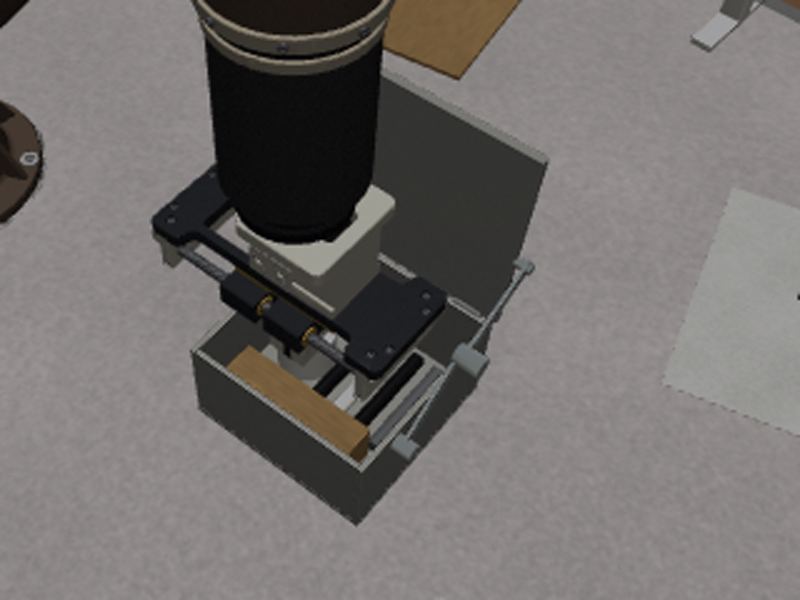

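The move was refused because each row needs a twist, so the gripper is still over the box's near half. The view shows the knuckle stud at crop pixel (470,358), still locked, with nothing in the way. I'll send the move again.

{"name": "jog_arm", "arguments": {"targets": [{"translation":[-0.035,-0.023,0.0],"twist":0},{"translation":[-0.07,-0.045,0.0],"twist":0},{"translation":[-0.105,-0.068,0.02],"twist":0},{"translation":[-0.13,-0.085,0.04],"twist":0},{"translation":[-0.141,-0.091,0.047],"twist":0},{"translation":[-0.141,-0.091,0.047],"twist":0}]}}

```text
t: 3.85
tool_pos: [0.6835, 0.1177, 0.2288]
tcp_rot: [[0.067, -0.998, -0.001], [-0.998, -0.067, -0.001], [0.001, 0.001, -1.0]]
contact_force: [0.3, 0.0, 0.4]
opening: 0.005
gripper_force: 0.0
```

```bash
python3 - <<'E'
from m import *
s=bot.observe();print(s['t'],s['tool_pos'],s['contact_force'])
p,d=cams.get_image('scene');cv2.imwrite('pics/s3.png',cv2.resize(p[100:340,200:520],(800,600),interpolation=cv2.INTER_CUBIC))
yaw,t=.066,np.array([.547,.0893,0]);R=np.array([[np.cos(yaw),-np.sin(yaw),0],[np.sin(yaw),np.cos(yaw),0],[0,0,1]])
print('tcp in box',R.T@(s['tool_pos']-t))
E
```

```text
3.85 [0.68350839 0.11767515 0.22883357] [0.27459377 0.02231905 0.43497759]
tcp in box [0.13808258 0.01931035 0.22883357]
```

View pics/s3.png

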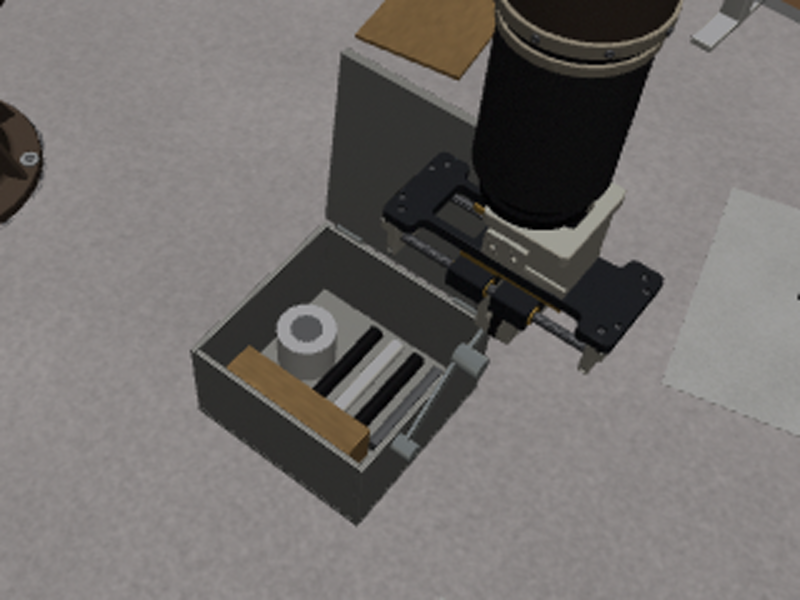

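The gripper is beside the lid, with its fingertips near crop pixel (500,330), above the stud at (470,358). The gripper's body is clear of the lid. Next I'll lower it onto the stud and press along the slant.

{"name": "jog_arm", "arguments": {"targets": [{"translation":[0,0.006,0.02],"twist":0},{"translation":[0,0.006,0.045],"twist":0},{"translation":[0,0.006,0.058],"twist":0},{"translation":[0,0.006,0.063],"twist":0},{"translation":[-0.002,0.006,0.068],"twist":0},{"translation":[-0.005,0.006,0.073],"twist":0},{"translation":[-0.008,0.006,0.078],"twist":0},{"translation":[-0.011,0.006,0.083],"twist":0}]}}

```text
t: 4.9
tool_pos: [0.6772, 0.1283, 0.1466]
tcp_rot: [[0.066, -0.998, 0.0], [-0.998, -0.066, -0.0], [0.0, -0.0, -1.0]]
contact_force: [-0.1, -1.4, 1.8]
opening: 0.008
gripper_force: 0.9
```

Contact is light, as expected. Continuing.

{"name": "jog_arm", "arguments": {"targets": [{"translation":[-0.002,0,0.005],"twist":0},{"translation":[-0.004,0,0.01],"twist":0},{"translation":[-0.006,0,0.015],"twist":0},{"translation":[-0.008,0,0.02],"twist":0},{"translation":[-0.009,0,0.025],"twist":0},{"translation":[-0.009,0,0.028],"twist":0}]}}

```text
t: 5.65
tool_pos: [0.6772, 0.1363, 0.1204]
tcp_rot: [[0.067, -0.998, 0.002], [-0.998, -0.067, -0.001], [0.001, -0.002, -1.0]]
contact_force: [-5.3, -7.1, 24.4]
opening: 0.007
gripper_force: 10.4
```

```bash
python3 - <<'E'
from m import *
s=bot.observe();print(s['t'],s['tool_pos'],s['contact_force'])
p,d=cams.get_image('scene');cv2.imwrite('pics/s4.png',cv2.resize(p[100:340,200:520],(800,600),interpolation=cv2.INTER_CUBIC))
for n in ['lid_edge','knuckle']:
    print(n,[(np.round(q['xyz'],3).tolist(),round(q['confidence'],2)) for q in finder.landmark_of(n,'scene')[:2]])
E
```

```text
5.65 [0.6771722  0.1362701  0.12037461] [-5.28692516 -7.06593309 24.41700898]
lid_edge [([0.543, 0.165, 0.315], 0.84)]
knuckle [([0.659, 0.142, 0.108], 0.52)]
```

View pics/s4.png

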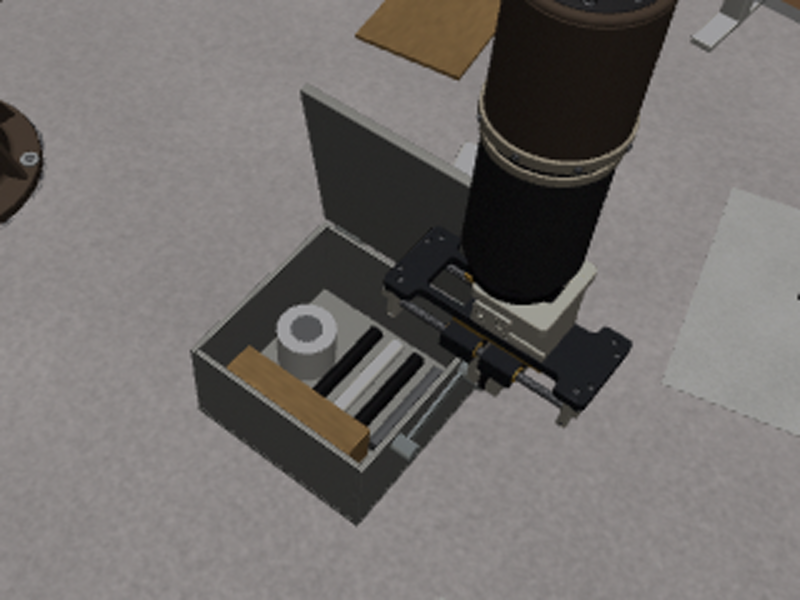

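The stay is broken: the knuckle is at about z 0.108, and the lid has been drawn forward to edge y 0.165 (about 1.4 rad). The 24 N suggests the lid is leaning on the gripper's body, so I'll back away towards -y and then go up.

{"name": "jog_arm", "arguments": {"targets": [{"translation":[0.008,0,0],"twist":0},{"translation":[0.025,-0.004,-0.005],"twist":0},{"translation":[0.045,-0.005,-0.02],"twist":0},{"translation":[0.065,-0.005,-0.05],"twist":0},{"translation":[0.07,-0.005,-0.095],"twist":0},{"translation":[0.07,-0.005,-0.14],"twist":0},{"translation":[0.07,-0.005,-0.185],"twist":0},{"translation":[0.07,0.01,-0.225],"twist":0},{"translation":[0.06,0.03,-0.255],"twist":0},{"translation":[0.035,0.05,-0.26],"twist":0},{"translation":[0.005,0.07,-0.26],"twist":0},{"translation":[-0.025,0.09,-0.26],"twist":0}]}}

```text
t: 7.3
tool_pos: [0.5842, 0.1557, 0.3794]
tcp_rot: [[0.065, -0.998, 0.001], [-0.998, -0.065, 0.001], [-0.001, -0.001, -1.0]]
contact_force: [-0.2, 0.5, 0.1]
opening: 0.008
gripper_force: 0.0
```

```bash
cat >> m.py <<'E'
yaw,T=.066,np.array([.547,.0893,0]);RB=np.array([[np.cos(yaw),-np.sin(yaw),0],[np.sin(yaw),np.cos(yaw),0],[0,0,1]])
def inbox(w): return np.round(RB.T@(np.array(w)-T)*1000,1)
E
python3 - <<'E'
from m import *
s=bot.observe();print(s['t'],s['tool_pos'],s['contact_force'],inbox(s['tool_pos']))
for c in ['scene','top']:
  p,d=cams.get_image(c);cv2.imwrite(f'pics/{c}5.png',p)
  for n in ['lid_edge','knuckle','lid_hinge']:
    print(n,[(inbox(q['xyz']).tolist(),round(q['confidence'],2)) for q in finder.landmark_of(n,c)[:2]])
E
```

```text
7.3 [0.58422688 0.15566283 0.37943032] [-0.21257204  0.50045571  0.0878358 ] [ 41.5  63.8 379.4]
lid_edge [([-3.5, 68.7, 315.3], 0.96)]
knuckle [([114.9, 44.2, 108.1], 0.67)]
lid_hinge [([0.3, 102.2, 107.7], 0.69)]
lid_edge [([-1.7, 65.4, 311.3], 0.79)]
knuckle [([115.3, 44.4, 108.8], 0.57)]
lid_hinge [([1.4, 98.3, 113.6], 0.83)]
```

View pics/scene5.png

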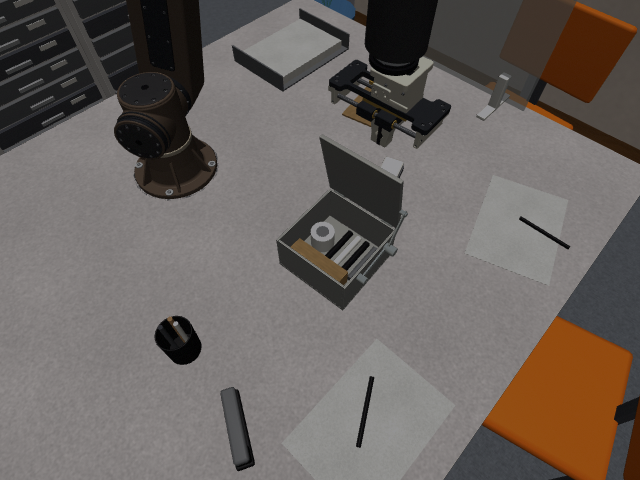

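The lid is at about 1.36 rad (edge at 372,165) and the knuckle is broken. The gripper is above and clear, so it goes behind the lid next.

{"name": "jog_arm", "arguments": {"targets": [{"translation":[-0.03,0.02,0],"twist":0},{"translation":[-0.06,0.04,0],"twist":0},{"translation":[-0.075,0.041,0.02],"twist":0},{"translation":[-0.075,0.041,0.055],"twist":0},{"translation":[-0.075,0.041,0.085],"twist":0},{"translation":[-0.075,0.041,0.1],"twist":0},{"translation":[-0.075,0.041,0.1],"twist":0}]}}

```text
t: 8.57
tool_pos: [0.5392, 0.2276, 0.2779]
tcp_rot: [[0.065, -0.998, -0.001], [-0.998, -0.065, -0.001], [0.001, 0.001, -1.0]]
contact_force: [0.2, 0.6, 0.6]
opening: 0.001
gripper_force: 0.0
```

```bash
python3 - <<'E'
from m import *
s=bot.observe();p=inbox(s['tool_pos']);print(s['t'],s['contact_force'],p)
for th in np.arange(1.36,-.01,-.04):
    y=100-170*np.cos(th)+10*np.sin(th)+9.5;z=110+170*np.sin(th)+10*np.cos(th)
    print(round(th,2),np.round([p[1]-y,p[2]-z],0))
E
```

```text
8.575 [0.20476261 0.57535912 0.6259461 ] [  1.3 138.6 277.9]
1.36 [55. -0.]
1.32 [62.  1.]
1.28 [68.  2.]
1.24 [75.  4.]
1.2 [81.  6.]
1.16 [88.  8.]
1.12 [94. 11.]
1.08 [100.  13.]
1.04 [107.  16.]
1.0 [113.  19.]
0.96 [118.  23.]
0.92 [124.  27.]
0.88 [130.  31.]
0.84 [135.  35.]
0.8 [140.  39.]
0.76 [145.  44.]
0.72 [150.  48.]
0.68 [155.  53.]
0.64 [159.  58.]
0.6 [164.  64.]
0.56 [168.  69.]
0.52 [172.  75.]
0.48 [175.  81.]
0.44 [179.  86.]
0.4 [182.  92.]
0.36 [185.  99.]
0.32 [187. 105.]
0.28 [190. 111.]
0.24 [192. 118.]
0.2 [194. 124.]
0.16 [195. 131.]
0.12 [197. 138.]
0.08 [198. 144.]
0.04 [199. 151.]
-0.0 [199. 158.]
```

{"name": "jog_arm", "arguments": {"targets": [{"translation":[0.018,0,0],"twist":0},{"translation":[0.035,0,0],"twist":0},{"translation":[0.046,0,0],"twist":0},{"translation":[0.053,0,0],"twist":0},{"translation":[0.06,0,0.001],"twist":0},{"translation":[0.067,0,0.002],"twist":0},{"translation":[0.074,0,0.004],"twist":0},{"translation":[0.081,0,0.006],"twist":0},{"translation":[0.088,0,0.008],"twist":0},{"translation":[0.094,0,0.011],"twist":0},{"translation":[0.1,0,0.013],"twist":0},{"translation":[0.107,0,0.016],"twist":0}]}}

```text
t: 10.07
tool_pos: [0.5461, 0.1212, 0.2622]
tcp_rot: [[0.066, -0.998, -0.0], [-0.998, -0.066, 0.0], [-0.0, 0.0, -1.0]]
contact_force: [0.5, 2.3, 0.1]
opening: 0.008
gripper_force: 0.9
```

{"name": "jog_arm", "arguments": {"targets": [{"translation":[0.006,0,0.003],"twist":0},{"translation":[0.011,0,0.007],"twist":0},{"translation":[0.017,0,0.011],"twist":0},{"translation":[0.023,0,0.015],"twist":0},{"translation":[0.028,0,0.019],"twist":0},{"translation":[0.033,0,0.023],"twist":0},{"translation":[0.038,0,0.028],"twist":0},{"translation":[0.043,0,0.032],"twist":0},{"translation":[0.048,0,0.037],"twist":0},{"translation":[0.052,0,0.042],"twist":0},{"translation":[0.057,0,0.048],"twist":0},{"translation":[0.061,0,0.053],"twist":0}]}}

```text
t: 11.58
tool_pos: [0.5501, 0.0603, 0.2091]
tcp_rot: [[0.066, -0.998, -0.0], [-0.998, -0.066, 0.0], [-0.0, 0.0, -1.0]]
contact_force: [-0.0, 2.6, 0.0]
opening: 0.008
gripper_force: 0.6
```

{"name": "jog_arm", "arguments": {"targets": [{"translation":[0.004,0,0.006],"twist":0},{"translation":[0.007,0,0.012],"twist":0},{"translation":[0.011,0,0.017],"twist":0},{"translation":[0.014,0,0.023],"twist":0},{"translation":[0.017,0,0.03],"twist":0},{"translation":[0.019,0,0.036],"twist":0},{"translation":[0.022,0,0.042],"twist":0},{"translation":[0.024,0,0.049],"twist":0},{"translation":[0.026,0,0.055],"twist":0},{"translation":[0.027,0,0.062],"twist":0},{"translation":[0.029,0,0.069],"twist":0},{"translation":[0.029,0,0.072],"twist":0}]}}

```text
t: 13.08
tool_pos: [0.5519, 0.0314, 0.137]
tcp_rot: [[0.066, -0.998, -0.001], [-0.998, -0.066, -0.0], [0.0, 0.001, -1.0]]
contact_force: [0.3, -0.3, 1.4]
opening: 0.003
gripper_force: 0.5
```

```bash
python3 - <<'E'
from m import *
s=bot.observe();print(s['t'],s['contact_force'],inbox(s['tool_pos']))
for c in ['scene','top']:
  p,d=cams.get_image(c);cv2.imwrite(f'pics/{c}6.png',p)
  for n in ['lid_edge','knuckle']:
    print(n,[(inbox(q['xyz']).tolist(),round(q['confidence'],2)) for q in finder.landmark_of(n,c)[:2]])
E
```

```text
13.075 [ 0.30931617 -0.26129561  1.43921239] [  1.  -58.1 137. ]
lid_edge [([-2.5, -99.3, 138.5], 0.55)]
knuckle [([114.1, 17.1, 23.5], 0.72)]
lid_edge []
knuckle [([116.2, 21.8, 26.0], 0.46)]
```

View pics/scene6.png

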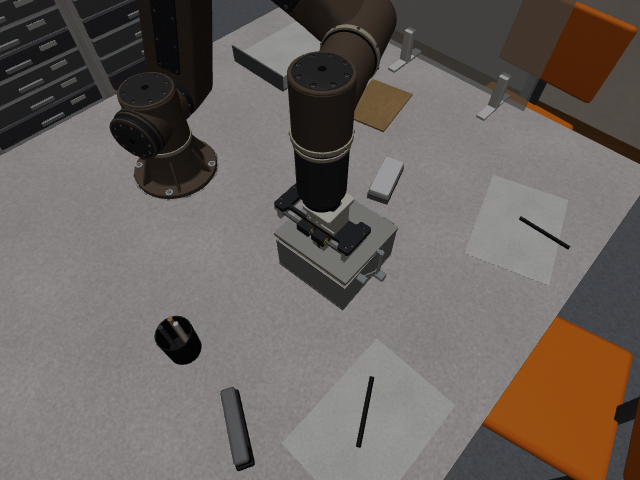

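The lid is almost down (centre about 335,240, edge z about 138 mm). The stay has folded outside the end wall at (372,275), and the other things haven't moved. About 17 mm is left, which I'll take slowly, watching the force.

{"name": "jog_arm", "arguments": {"targets": [{"translation":[0,0,0.004],"twist":0},{"translation":[0,0,0.008],"twist":0},{"translation":[0,0,0.011],"twist":0},{"translation":[0,0,0.014],"twist":0},{"translation":[0,0,0.016],"twist":0},{"translation":[0,0,0.017],"twist":0}]}}

```text
t: 14.12
tool_pos: [0.552, 0.0316, 0.1207]
tcp_rot: [[0.066, -0.998, -0.0], [-0.998, -0.066, -0.0], [0.0, 0.0, -1.0]]
contact_force: [-3.6, 0.4, 8.0]
opening: 0.007
gripper_force: 4.4
```

{"name": "jog_arm", "arguments": {"targets": [{"translation":[0,0,0.0005],"twist":0},{"translation":[0,0,0.001],"twist":0},{"translation":[0,0,0.001],"twist":0}]}}

```text
t: 14.5
tool_pos: [0.552, 0.0316, 0.1207]
tcp_rot: [[0.066, -0.998, 0.0], [-0.998, -0.066, -0.0], [0.0, -0.0, -1.0]]
contact_force: [-4.2, -0.4, 11.1]
opening: 0.006
gripper_force: 5.4
```

The TCP stays at z 0.1207 while the force rises to 11 N, so the lid is resting on the rim. Now I'll lift clear.

{"name": "jog_arm", "arguments": {"targets": [{"translation":[0,0,-0.004],"twist":0},{"translation":[0,0,-0.02],"twist":0},{"translation":[0,0,-0.05],"twist":0},{"translation":[0,0,-0.09],"twist":0},{"translation":[0,0,-0.13],"twist":0},{"translation":[0,0,-0.17],"twist":0},{"translation":[0,0,-0.2],"twist":0},{"translation":[0,0,-0.2],"twist":0}]}}

```text
t: 15.5
tool_pos: [0.5532, 0.0318, 0.3233]
tcp_rot: [[0.066, -0.998, 0.006], [-0.998, -0.066, 0.002], [-0.001, -0.006, -1.0]]
contact_force: [-1.1, -1.1, -0.5]
opening: 0.009
gripper_force: 0.0
```

```bash
python3 - <<'E'
from m import *
s=bot.observe();print(s['t'],s['contact_force'],inbox(s['tool_pos']))
p,d=cams.get_image('scene');cv2.imwrite('pics/s7.png',cv2.resize(p[100:340,200:520],(800,600),interpolation=cv2.INTER_CUBIC))
for n in ['lid_edge','knuckle']:
    print(n,[(inbox(q['xyz']).tolist(),round(q['confidence'],2)) for q in finder.landmark_of(n,'scene')[:2]])
i=cams.camera_info('scene');M=np.array(i['world_from_camera'])
for y in (-95,-50,0):
  for x in (-80,80):
    w=RB@np.array([x,y,120])/1000+T;c=np.linalg.inv(M)@np.r_[w,1];u=np.array(i['mtx'])@c[:3]/c[2]
    u=np.round(u[:2]).astype(int);dd=d[u[1],u[0]];P=M@np.r_[dd*np.linalg.inv(i['mtx'])@[u[0],u[1],1],1];print(x,y,inbox(P[:3]))
E
```

```text
15.5 [-1.08216464 -1.11065723 -0.52800958] [  2.4 -57.8 323.3]
lid_edge [([-1.4, -98.5, 122.9], 0.8)]
knuckle [([114.8, 9.9, 16.3], 0.7)]
-80 -95 [-78.5 -97.  122.9]
80 -95 [ 81.1 -94.7 118.9]
-80 -50 [-80.5 -50.6 121.3]
80 -50 [ 80.8 -52.4 121.9]
-80 0 [-80.8  -0.4 119.7]
80 0 [ 81.1  -1.5 121.2]
```

View pics/s7.png

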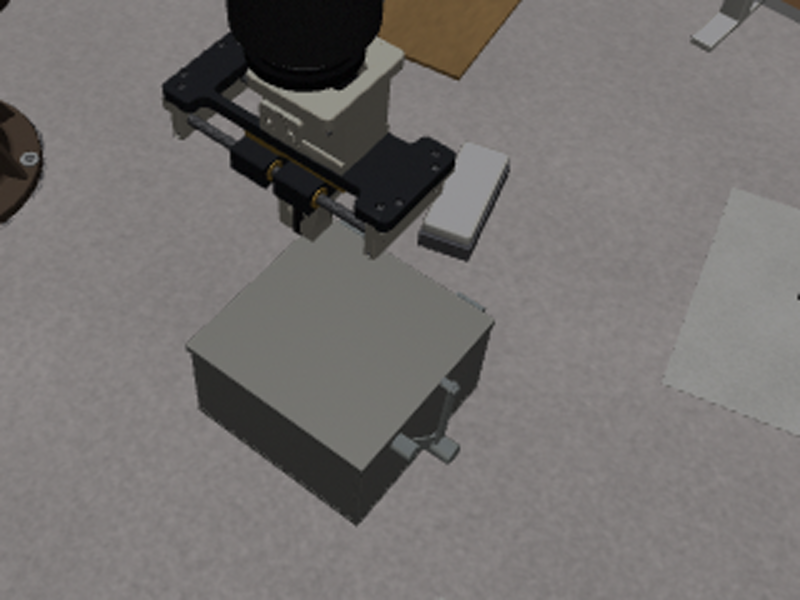

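The lid lies level on the rim (crop 190–490, 240–470), with its top at 119–123 mm where 120 means shut. The stay is folded at (430,440) and the gripper is clear, so I'll hand in.

```bash
python3 -c "
from m import *
print(bot.finish_job())"
```

```text
the job is handed in; nothing more can be done
None
```

I broke the stay, lowered the lid gently until it was fully shut (top measured level at about 120 mm) and handed the job in at about 15.6 s; the pen cup, stapler and eraser were not touched.

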